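# Put the bar pull away and slide the fittings box shut

### The job

Put away the loose steel bar pull that lies at the left, between the vice and the drawer cabinet: lay it flat on the floor of the wooden fittings box, next to the pull that is already in there, and let go of it. Then slide the box's lid all the way home along its grooves so that no dust gets at the fittings. Leave the masking tape and the sanding block where they are.

Things in the scene. Friction and masses are not known exactly. Their poses are not given: they have to be found in the camera images.
- fittings_box: low wooden box screwed to the bench, 146 (x) x 242 (y) x 42 mm; origin at the centre of its underside, z up, y along its length. Its lid slides out over the low end at -y. Walls 9 mm thick; floor inside 8 mm above the bench. Main compartment x -64 to +64, y -66 to +112 mm; past a partition at -y a small screw pocket, always under the lid. Lid underside 22 mm above the floor: stacked pulls block it
- bay_floor (a point): centre of the main compartment's floor, 23 mm from the box's origin along +y and 8 mm up; its axes are the box's. Between box and robot a drill jig is screwed to the bench (world x 0.2 to 0.44, y -0.1 to 0.12, low but for its red lever, 175 mm high at about x 0.38, y 0)
- lid_end (a point): middle of the outer (-y) end face of lid and batten, 40 mm above the bench, axes as the box's. The lid is a plywood plate, 137 mm wide, z 30 to 36 mm, with a dark wooden batten on top along that end, 96 mm wide (x), 16 mm thick (y), top at z 49 mm, flush with the lid's end. Push it toward the box's +y to shut the lid; shut, this point is 121 mm from the box's origin along -y
- lid (a joint): how far the lid is drawn out along the box's -y, in m: 0 is fully shut against its stop (end face flush with the box's end), 0.2 fully out. At the start 0.184 or more: the whole main compartment is open from above. It takes about 3 N to slide and stays where it is left
- bar_pull: the loose steel furniture pull lying on the bench, 160 x 36 x 12 mm, about 60 g; origin at the centre of its underside, x along the bar. A 12 mm round bar, 160 mm long, lies at y = -12 mm; two 10 mm posts at x = -58 and +58 mm run to y = +18 mm; grip across the bar between them. A 155 mm drawer cabinet stands behind it (world x > 0.54, y 0.12 to 0.44): lift it over 0.2 m before carrying it
- pull_mid (a point): 6 mm above the bar pull's origin, at half its thickness; axes as the pull's
- mate_pull: an identical pull lying in the box on the floor, along the +x wall, its length along the box's y, its centre 38 to 41 mm from the box's centre line, its bar on the +x side and its posts toward -x; origin and axes as for bar_pull. The rest of the compartment's width is free
- mate_mid (a point): 6 mm above the mate pull's origin, at half its thickness
- masking_tape: roll of masking tape lying flat, 101 mm across, 25 mm high; origin at the centre of its underside
- sanding_block: cork sanding block, 126 x 97 x 24 mm; origin at the centre of its underside

How it is judged (in metres and radians):
On the way:
1. the bar pull lies flat on the floor of the open compartment, let go (z of pull_mid in the frame of bay_floor below 0.0095 m and x of pull_mid in the frame of bay_floor between -0.055 and 0.055 m and y of pull_mid in the frame of bay_floor between -0.02 and 0.02 m and contact force between the fingers and bar_pull below 0.3 N), for 0.2 s.
At the end, for the whole second after the job is handed in: The lid is shut to within 5 mm of its stop; both pulls lie flat on the floor of the main compartment, side by side and not on each other (their mid points less than 9.5 mm above the floor), at rest (value of joint lid below 0.005 m and z of each of pull_mid, mate_mid in the frame of bay_floor below 0.0095 m and x of pull_mid in the frame of bay_floor between -0.055 and 0.055 m and y of pull_mid in the frame of bay_floor between -0.02 and 0.02 m and x of mate_mid in the frame of bay_floor between -0.055 and 0.055 m and y of mate_mid in the frame of bay_floor between -0.02 and 0.02 m and linear speed of bar_pull below 0.02 m/s); the robot touches nothing.
It fails at once if the masking tape or the sanding block is moved by more than 40 mm (distance of any of masking_tape, sanding_block from where it was at the start of the episode above 0.04 m).
It also fails if it takes over 58 s, if anything falls off the work surface, if the arm or the gripper's body presses on something with over 40 N, if the wrist force passes 120 N, or if a joint passes its speed limit or range.

### The arm

A 6-joint arm with a two-finger parallel gripper is mounted at the origin on a cart in front of the work surface, level with it; the furniture and walls round the work are solid. World frame = base frame: x ahead of the robot, y to its left, z up, the work surface at z = 0. Lengths are in mm, angles in degrees, forces in N, time in s.
With the tool pointing down it reaches from about 300 to 850 mm from the base axis. Payload 4.2 kg.
Tool frame: the origin (TCP) lies on the centre line of the jaws, within the pads' length; the fingertips stand 14 mm ahead of it and the grasp point (between the pads) lies 5 mm behind it; x points along the fingers, y is the direction in which the jaws open and shut, and the axes are right-handed (so a half turn about x gives the same grasp; the last joint's range is limited). The gripper opens to 91 mm and grips with 3 to 60 N. Pads are 32 mm wide; open, the fingers measure 118 mm over their backs; the gripper's body (76 mm by 178 mm) begins 60 mm behind the grasp point.
Start: joints at [66.062, 18.312, 89.639, -0, 72.044, -1.146], TCP at [222.753, 530.116, 227.976] pointing down, gripper open.
Joint ranges: [-177.97, 177.97], [-48.28, 115.42], [12.27, 149.76], [-77.06, 257.06], [2.81, 150.46], [-146.56, 146.56]. Speed limits (degrees/s): [147.25, 147.25, 180, 180, 180, 180].

### API

Orientations are given as [roll, pitch, yaw] about the fixed x, y, z axes, in that order (R = Rz(yaw) Ry(pitch) Rx(roll)).
In Python, from workcell import readout, optics, env gives the robot as it stands.
- The arm moves only by the shell command python3 -m creep 'ROWS' [OPENING] [FORCE]. ROWS is JSON, a list of rows, each an object with "translation": the shift along the world's x, y, z in cm, a list of three; "delta_rot": the turn, a rotation vector about the world's x, y, z in rad, a list of three. In form: [{"translation": [dx, dy, dz], "delta_rot": [rx, ry, rz]}, ...]. A call has 1 to 5 rows; each row shifts and turns the commanded pose from where the row before left it; what a row does not reach is not made up. A row lasts 1/12 s, in which the tool goes at most 41.7 mm and 7.16 degrees, less where a joint would pass 70% of its speed; a pose out of reach is approached as far as the arm can. A call with a gripper value outside its range is refused whole. OPENING is the gripper's target within -1 to 1 (fully open at 1, half-way at 0, shut at -1), set as the call begins (- or left out, the last holds). The fingers move at their own pace and stop on an object; FORCE is the grip in N (left out, the last holds). Time passes only in rows, so rows that do not move let the fingers close. It gives the time, the measured TCP pose, the force and the opening at its end, in the units of the state.
- readout.state(): the state, without advancing time (a new reading comes with each control period).
- optics.grab_frame(name): name is "side" or "top" or "wrist"; returns (picture, depth): 384x512x3 uint8, red, green, blue; 384x512 float32, mm along the optical axis (not along the pixel's ray), 0 where there is no reading.
- optics.camera_params(name): a dict with "mtx" (3x3 intrinsics, pixels), "R" (3x3) and "t" (3): a world point X has camera coordinates R X + t. Camera axes: x right, y down, z forward; pixel columns grow to the right and rows downward; lengths in mm; the calibration is good to about 2 mm. A picture is of the moment at which its call begins: read the wrist's pose just before it. camera_params takes no time and is no camera call; for the wrist camera it gives the pose at the moment of the call.
- env.job_done(): hands the job in, once; it reports no verdict.
The state is a dict: "time_s": time; "qpos": joint angles; "qvel": joint speeds; "effort": joint torques, N m; "ee_pos": TCP position; "ee_rot": TCP orientation; "force": force on the tool from outside, world axes, zero at the start; "torque": the same for the moment, N m; "gripper_width": finger opening in mm.
Only numpy, scipy, OpenCV 4.12 (cv2) and the standard library are available. Lean on these libraries where they do the work, as an engineer would, in place of code of your own. Each camera call takes 0.05 s, during which the arm holds its last target.

## Working session

There is one attempt and no reset: what is moved stays moved. The work goes in short steps, Python scripts to look and compute and a shell command to move; the robot and the scene stay as the last step left them, time stands still between calls to the robot, and variables do not carry over. Pictures are saved under pics/ and viewed, and the job is handed in when it is done.

```bash
ls; mkdir -p pics; cat > h.py <<'E'
import numpy as np, cv2
from workcell import readout, optics, env
def snap(n,f):
    p=optics.camera_params(n); im,d=optics.grab_frame(n)
    cv2.imwrite(f'pics/{f}.png',cv2.cvtColor(im,cv2.COLOR_RGB2BGR)); np.savez(f'pics/{f}.npz',d=d,**{k:np.array(v) for k,v in p.items()},im=im)
def w(f,u,v,z=None):
    a=np.load(f'pics/{f}.npz'); K,R,t=a['mtx'],a['R'],a['t']
    ray=np.linalg.inv(K)@[u,v,1]
    if z is None:
        q=a['d'][int(round(v)),int(round(u))]; return (R.T@(ray*q-t)).round(1)
    c=-R.T@t; r=R.T@ray; return (c+r*(z-c[2])/r[2]).round(1)
def crop(f,x0,y0,x1,y1,s):
    im=cv2.imread(f'pics/{f}.png')[y0:y1,x0:x1]
    cv2.imwrite(f'pics/{f}_c{x0}_{y0}.png',cv2.resize(im,None,fx=s,fy=s,interpolation=cv2.INTER_CUBIC))
E
python3 - <<'E'
from h import *
print(readout.state())
for n in('top','side','wrist'): snap(n,n+'0')
E
```

```text
pics
{'time_s': 0.0, 'qpos': array([ 6.60615249e+01,  1.83516837e+01,  8.97095198e+01,  3.07249375e-06,
        7.20453079e+01, -1.14525619e+00]), 'qvel': array([-0.08813047,  0.025878  ,  0.07729507,  0.01239122,  0.11928474,
       -0.09749071]), 'effort': array([-1.67810143e-03, -4.12464058e+01, -2.31978232e+01,  7.27093848e-02,
        4.57067729e-02, -1.20630962e-04]), 'ee_pos': array([222.54269996, 529.62930977, 227.09876026]), 'ee_rot': array([ -91.14682754,   89.89348849, -113.94004736]), 'force': array([ 0.61236268, -0.20766298,  0.20299197]), 'torque': array([ 0.00723383,  0.03525072, -0.02414951]), 'gripper_width': 91.25519550254216}
```

View pics/top0.png

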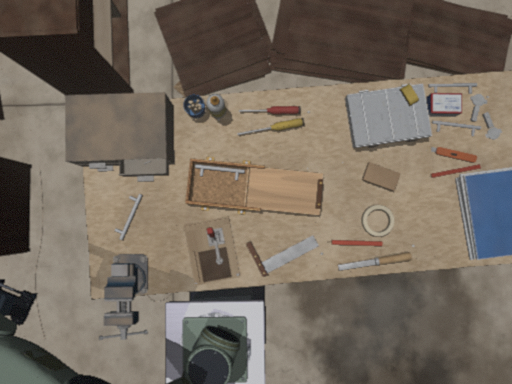

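View pics/side0.png

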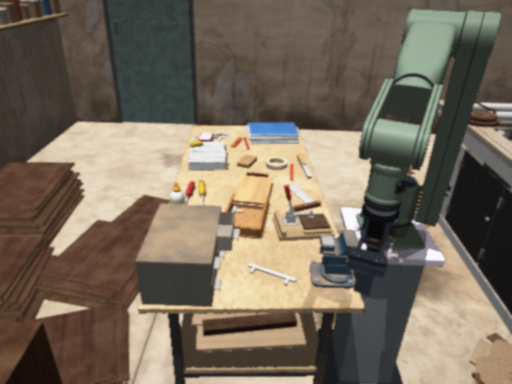

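View pics/wrist0.png

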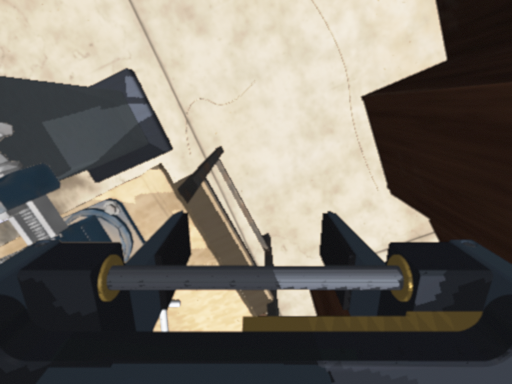

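The top view shows the loose pull at about (130,216), the box at (220,185) with its lid drawn out to the right (end at about 321,195), the tape at (378,221) and the block at (381,177). I'll enlarge these areas.

```bash
python3 - <<'E'
from h import *
crop('top0',100,180,170,250,10)
crop('top0',175,145,335,225,5)
E
```

```text
(no output)
```

View pics/top0_c100_180.png

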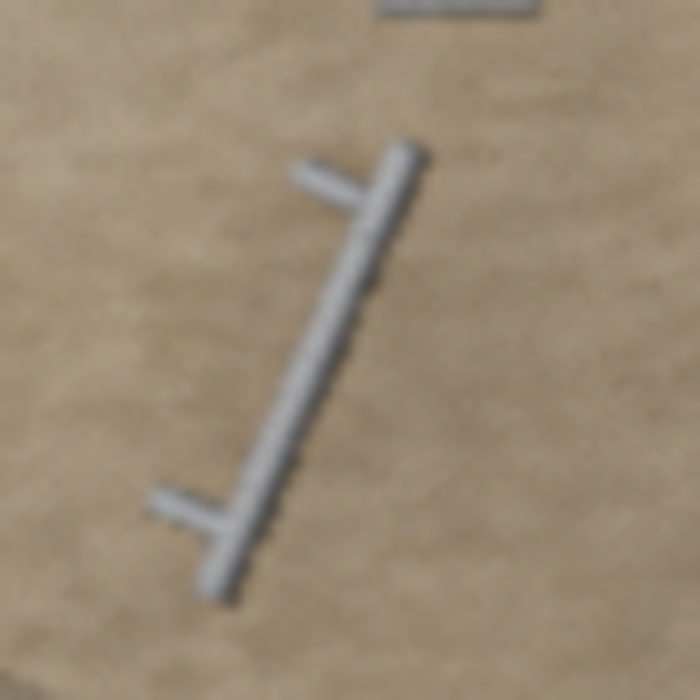

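View pics/top0_c175_145.png

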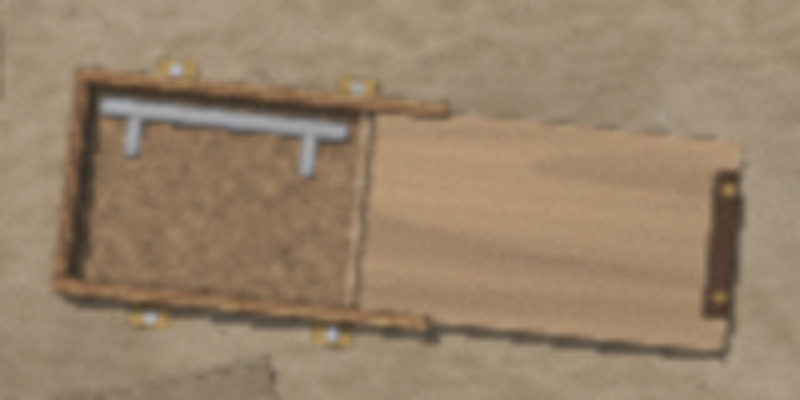

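```bash
python3 - <<'E'
from h import *
def a(f,x0,y0,s,X,Y,z): 
    r=w(f,x0+(X+.5)/s-.5,y0+(Y+.5)/s-.5,z); return r[:2]
P=lambda X,Y,z=6:a('top0',100,180,10,X,Y,z)
B=lambda X,Y,z:a('top0',175,145,5,X,Y,z)
e1,e2=P(405,142),P(212,600); print('bar',e1,e2,np.linalg.norm(e1-e2),'mid',(e1+e2)/2,'ang',np.degrees(np.arctan2(*(e1-e2)[::-1])))
print('posts',P(297,172),P(155,498))
c=[B(80,70,42),B(57,290,42),B(448,108,42),B(430,325,42)]; print('box',c)
print(np.linalg.norm(c[0]-c[1]),np.linalg.norm(c[0]-c[2]),np.mean(c,0))
for i,j in((0,2),(1,3)):
    d=c[i]-c[j]; print('y axis ang',np.degrees(np.arctan2(d[1],d[0])))
print('batten',B(738,171,49),B(726,318,49))
print('lid corners',B(740,145,36),B(725,352,36))
m=[B(98,107,14),B(348,132,14)];print('mate bar',m, 'posts',B(131,156,14),B(307,176,14))
for u,v in((378,221),(381,177)): print(w('top0',u,v))
for u,v in((213,231),(215,240)): print('lever',w('top0',u,v))
E
```

```text
bar [504.9 238. ] [356.4 300.4] 161.07765208122447 mid [430.65 269.2 ] ang -22.792244280339148
posts [495.6 273.3] [389.8 319.2]
box [array([613.7,  67. ]), array([472.3,  82.3]), array([ 585.9, -169.3]), array([ 446.7, -155.7])]
142.22534935798194 237.9296744838693 [529.65  -43.925]
y axis ang 83.29016319224304
y axis ang 83.86069685897424
batten [ 542.1 -353.7] [ 448.4 -343.9]
lid corners [ 560.  -357.3] [ 426.9 -344.6]
mate bar [array([593. ,  59.1]), array([ 574.3, -104.3])] posts [560.5  37.7] [545.8 -77.2]
[ 405.1 -540.4    1.1]
[ 548.2 -550.6   16.5]
lever [382.8 -12.6 149. ]
lever [352.6 -10.4  55. ]
```

```bash
python3 - <<'E'
from h import *
from scipy.spatial.transform import Rotation as R
s=readout.state(); M=R.from_euler('xyz',s['ee_rot'],degrees=True).as_matrix(); print(M.round(3))
print('jaw ang',np.degrees(np.arctan2(M[1,1],M[0,1])))
a=np.load('pics/top0.npz'); c=-a['R'].T@a['t'];
d=a['d'];K=a['mtx']
v,u=np.mgrid[0:384,0:512]; X=(np.linalg.inv(K)@np.stack([u.ravel()*d.ravel(),v.ravel()*d.ravel(),d.ravel()])-a['t'].reshape(3,1)); X=a['R'].T@X
for n,(x0,x1,y0,y1) in dict(vice=(100,330,200,400),cab=(500,800,100,460),lever=(300,460,-100,100)).items():
    m=(X[0]>x0)&(X[0]<x1)&(X[1]>y0)&(X[1]<y1)&(X[2]>25)&(d.ravel()>0)
    Y=X[:,m]; print(n,Y.min(1).round(),Y.max(1).round())
    m2=Y[2]>90; 
    if m2.any(): print(' >90',Y[:,m2].min(1).round(),Y[:,m2].max(1).round())
E
```

```text
[[-0.001  0.387  0.922]
 [-0.001  0.922 -0.387]
 [-1.    -0.001 -0.   ]]
jaw ang 67.20820049675346
vice [100. 200.  25.] [302. 398. 713.]
 >90 [100. 200.  90.] [291. 398. 713.]
cab [538. 125.  25.] [800. 429. 166.]
 >90 [538. 126.  90.] [800. 429. 166.]
lever [ 300. -100.   25.] [460.  93. 175.]
 >90 [363. -14.  97.] [395.   6. 175.]
```

```bash
python3 -m creep '[{"translation":[2.3,-2.9,0],"delta_rot":[0,0,0]},{"translation":[2.3,-2.9,0],"delta_rot":[0,0,0]},{"translation":[2.3,-2.9,0],"delta_rot":[0,0,0]},{"translation":[2.3,-2.9,0],"delta_rot":[0,0,0]},{"translation":[2.3,-2.9,0],"delta_rot":[0,0,0]}]'
python3 -m creep '[{"translation":[2.3,-2.9,0],"delta_rot":[0,0,0]},{"translation":[2.3,-2.9,0],"delta_rot":[0,0,0]},{"translation":[2.3,-2.9,0],"delta_rot":[0,0,0]},{"translation":[2.3,-2.8,0],"delta_rot":[0,0,0]},{"translation":[0,0,0],"delta_rot":[0,0,0]}]'
python3 - <<'E'
from h import *
snap('wrist','w1'); print(readout.state()['ee_pos'],readout.state()['ee_rot'])
E
```

```text
time_s: 0.57
ee_pos: [338.3, 383.6, 227.7]
ee_rot: [-100.2, 90.0, -123.0]
force: [0.5, 0.8, -0.3]
gripper_width: 91.4
time_s: 0.98
ee_pos: [433.0, 265.7, 227.8]
ee_rot: [-30.1, 89.8, -53.2]
force: [1.0, 0.8, 0.2]
gripper_width: 91.3
[431.22614458 267.86522778 227.73155639] [ -78.13046788   89.97445361 -101.21543235]
```

View pics/w1.png

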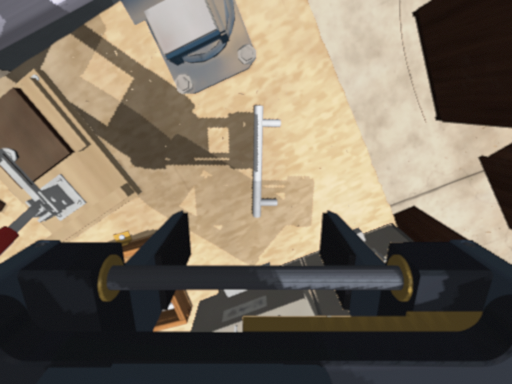

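The wrist view shows the pull upright in the picture. The bar ends are at about (258,106) and (257,217), with the posts pointing right, so the jaws are already square to the bar.

```bash
python3 - <<'E'
from h import *
e=[w('w1',258,105.5,6)[:2],w('w1',256.5,217,6)[:2]]; d=e[1]-e[0]
print(e,np.linalg.norm(d),np.mean(e,0),np.degrees(np.arctan2(d[1],d[0])))
im=cv2.imread('pics/w1.png')[90:230,200:340]; cv2.imwrite('pics/w1c.png',cv2.resize(im,None,fx=4,fy=4,interpolation=cv2.INTER_CUBIC))
s=readout.state();print(s['ee_pos'])
E
```

```text
[array([356.4, 303.5]), array([503.9, 238.4])] 161.22735499908197 [430.15 270.95] -23.814550077945977
[431.22614458 267.86522778 227.73155639]
```

View pics/w1c.png

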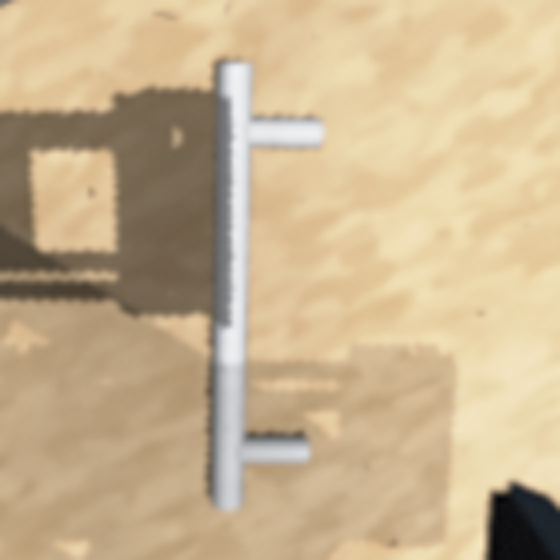

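```bash
python3 -m creep '[{"translation":[-0.1,0.2,-3.9],"delta_rot":[0,0,0]},{"translation":[0,0,-3.9],"delta_rot":[0,0,0]},{"translation":[0,0,-3.9],"delta_rot":[0,0,0]},{"translation":[0,0,-3.9],"delta_rot":[0,0,0]},{"translation":[0,0,-3.0],"delta_rot":[0,0,0]}]'
python3 -m creep '[{"translation":[0,0,-1.2],"delta_rot":[0,0,0]},{"translation":[0,0,-1.2],"delta_rot":[0,0,0]},{"translation":[0,0,0],"delta_rot":[0,0,0]},{"translation":[0,0,0],"delta_rot":[0,0,0]}]'
python3 -m creep '[{"translation":[0,0,0],"delta_rot":[0,0,0]},{"translation":[0,0,0],"delta_rot":[0,0,0]}]'
```

```text
time_s: 1.45
ee_pos: [426.7, 272.4, 39.4]
ee_rot: [-137.5, 89.8, -160.2]
force: [-0.6, 0.8, 0.1]
gripper_width: 91.4
time_s: 1.78
ee_pos: [427.9, 272.8, 17.7]
ee_rot: [-138.5, 89.9, -161.2]
force: [0.0, 0.9, -0.1]
gripper_width: 91.0
time_s: 1.95
ee_pos: [429.0, 272.8, 18.9]
ee_rot: [58.4, 89.9, 35.7]
force: [0.0, 0.4, -1.5]
gripper_width: 91.2
```

```bash
python3 -m creep '[{"translation":[0.1,-0.2,-0.15],"delta_rot":[0,0,0]},{"translation":[0,0,0],"delta_rot":[0,0,0]},{"translation":[0,0,0],"delta_rot":[0,0,0]}]'
python3 -m creep '[{"translation":[0,0,0],"delta_rot":[0,0,0]},{"translation":[0,0,0],"delta_rot":[0,0,0]},{"translation":[0,0,0],"delta_rot":[0,0,0]},{"translation":[0,0,0],"delta_rot":[0,0,0]},{"translation":[0,0,0],"delta_rot":[0,0,0]}]' -1 25
python3 -m creep '[{"translation":[0,0,0],"delta_rot":[0,0,0]},{"translation":[0,0,0],"delta_rot":[0,0,0]},{"translation":[0,0,0],"delta_rot":[0,0,0]},{"translation":[0,0,0],"delta_rot":[0,0,0]},{"translation":[0,0,0],"delta_rot":[0,0,0]}]'
```

```text
time_s: 2.2
ee_pos: [429.9, 270.0, 16.8]
ee_rot: [58.8, 90.0, 35.9]
force: [-1.2, -0.5, 0.3]
gripper_width: 90.9
time_s: 2.62
ee_pos: [429.8, 270.1, 16.5]
ee_rot: [106.3, 90.0, 83.5]
force: [-0.5, -0.3, -1.0]
gripper_width: 60.4
time_s: 3.03
ee_pos: [429.7, 270.1, 16.5]
ee_rot: [158.3, 90.0, 135.5]
force: [-0.3, 0.3, -0.0]
gripper_width: 27.4
```

```bash
python3 -m creep '[{"translation":[0,0,0],"delta_rot":[0,0,0]},{"translation":[0,0,0],"delta_rot":[0,0,0]},{"translation":[0,0,0],"delta_rot":[0,0,0]},{"translation":[0,0,0],"delta_rot":[0,0,0]}]'
python3 -m creep '[{"translation":[0,0,1.5],"delta_rot":[0,0,0]},{"translation":[0,0,3],"delta_rot":[0,0,0]},{"translation":[0,0,3],"delta_rot":[0,0,0]},{"translation":[0,0,3.5],"delta_rot":[0,0,0]},{"translation":[0,0,3.5],"delta_rot":[0,0,0]}]'
python3 -m creep '[{"translation":[0,0,3.5],"delta_rot":[0,0,0]},{"translation":[0,0,3.5],"delta_rot":[0,0,0]},{"translation":[0,0,1.5],"delta_rot":[0,0,0]},{"translation":[0,0,0],"delta_rot":[0,0,0]}]'
python3 - <<'E'
from h import *
snap('wrist','w2');print(readout.state()['ee_pos'])
E
```

```text
time_s: 3.37
ee_pos: [429.8, 270.1, 16.5]
ee_rot: [76.4, 90.0, 53.6]
force: [-0.4, -1.1, -0.7]
gripper_width: 11.3
time_s: 3.78
ee_pos: [429.1, 269.8, 162.6]
ee_rot: [-129.0, 89.9, -151.8]
force: [0.5, -0.8, -0.2]
gripper_width: 11.4
time_s: 4.12
ee_pos: [431.5, 271.2, 250.7]
ee_rot: [54.2, 89.5, 31.4]
force: [1.6, 0.5, -1.1]
gripper_width: 11.4
[430.33913923 270.4633716  247.98885033]
```

View pics/w2.png

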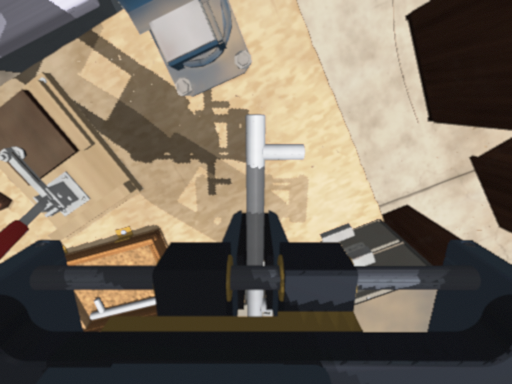

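The pull is held and lifted, with the bar vertical in the picture at column 256 and its post at (285,152). I'll carry it and turn it by -73.6°.

```bash
python3 -m creep '[{"translation":[0.65,-2.4,0],"delta_rot":[0,0,-0.107]},{"translation":[0.65,-2.4,0],"delta_rot":[0,0,-0.107]},{"translation":[0.65,-2.4,0],"delta_rot":[0,0,-0.107]},{"translation":[0.65,-2.4,0],"delta_rot":[0,0,-0.107]}]'
python3 -m creep '[{"translation":[0.65,-2.4,0],"delta_rot":[0,0,-0.107]},{"translation":[0.65,-2.4,0],"delta_rot":[0,0,-0.107]},{"translation":[0.65,-2.4,0],"delta_rot":[0,0,-0.107]},{"translation":[0.65,-2.4,0],"delta_rot":[0,0,-0.107]}]'
python3 -m creep '[{"translation":[0.65,-2.4,0],"delta_rot":[0,0,-0.107]},{"translation":[0.65,-2.4,0],"delta_rot":[0,0,-0.107]},{"translation":[0.65,-2.4,0],"delta_rot":[0,0,-0.107]},{"translation":[0.65,-2.4,0],"delta_rot":[0,0,-0.107]}]'
python3 -m creep '[{"translation":[0,0,0],"delta_rot":[0,0,0]},{"translation":[0,0,0],"delta_rot":[0,0,0]},{"translation":[0,0,0],"delta_rot":[0,0,0]}]'
cat >> h.py <<'E'
from scipy.spatial.transform import Rotation as Ro
def st():
    s=readout.state(); M=Ro.from_euler('xyz',s['ee_rot'],degrees=True).as_matrix()
    print(s['time_s'],s['ee_pos'].round(1),'jaw',np.degrees(np.arctan2(M[1,1],M[0,1])).round(2),'F',s['force'].round(1),'w',round(s['gripper_width'],1),'tool',M[:,0].round(3))
E
python3 - <<'E'
from h import *
snap('wrist','w3');st()
crop('w3',40,0,480,230,1.8)
E
```

```text
time_s: 4.5
ee_pos: [454.7, 172.8, 244.1]
ee_rot: [-112.9, 89.7, -160.4]
force: [-0.0, 0.3, -1.2]
gripper_width: 11.4
time_s: 4.83
ee_pos: [480.6, 76.7, 244.0]
ee_rot: [-99.9, 89.7, -172.1]
force: [0.9, 0.1, 0.1]
gripper_width: 11.5
time_s: 5.17
ee_pos: [506.7, -19.0, 244.0]
ee_rot: [-87.4, 89.7, 176.0]
force: [0.5, -0.1, -0.0]
gripper_width: 11.3
time_s: 5.42
ee_pos: [506.8, -17.5, 244.9]
ee_rot: [-96.2, 89.8, 167.5]
force: [-0.1, -0.3, -0.3]
gripper_width: 11.6
5.4667 [506.9 -17.2 245.3] jaw -6.28 F [ 0.   1.2 -0.7] w 11.3 tool [-0.003  0.001 -1.   ]
```

View pics/w3.png

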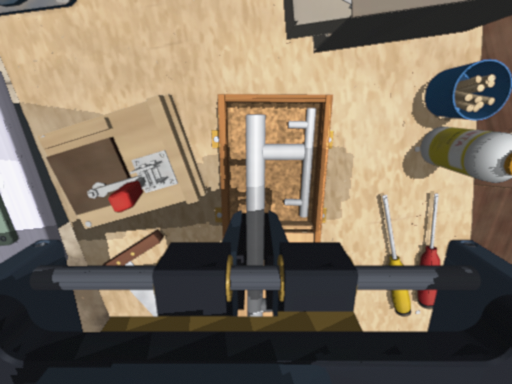

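The pull is now over the bay. The box's +y wall is at row ~98, its side walls at columns ~222 and ~328, and the mate is at column ~308. I'll measure the box more closely.

```bash
python3 - <<'E'
from h import *
crop('w3',205,80,345,245,4)
E
```

```text
(no output)
```

View pics/w3_c205_80.png

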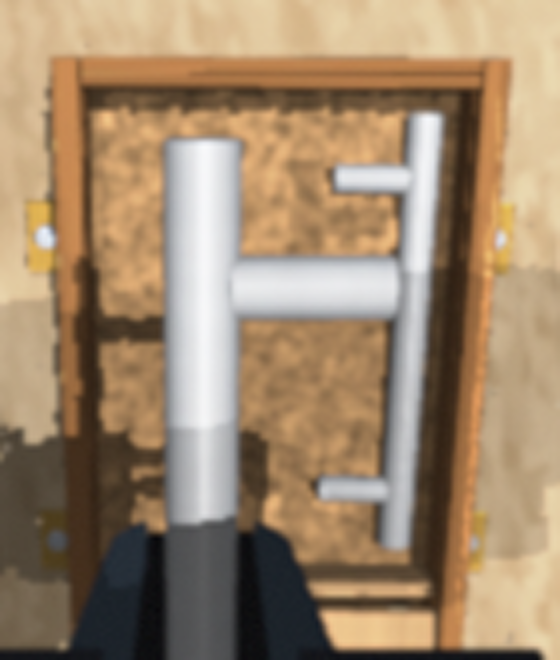

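```bash
python3 - <<'E'
from h import *
p=lambda X,Y,z:w('w3',205+(X+.5)/4-.5,80+(Y+.5)/4-.5,z)[:2]
a,b=p(52,60,42),p(510,60,42); print('+y outer corners',a,b,np.linalg.norm(a-b),np.degrees(np.arctan2(*(b-a)[::-1])))
c=p(460,600,42);d=p(75,600,42); print('right outer',c,'left',d, 'y ang', [np.degrees(np.arctan2(*(q)[::-1])) for q in (b-c,a-d)])
yh=np.array([np.cos(np.radians(83.7)),np.sin(np.radians(83.7))]);xh=np.array([yh[1],-yh[0]])
bay=(a+b)/2-(121-23)*yh; print('bay',bay)
for n,q in dict(m1=p(427,112,14),m2=p(395,549,14),t1=p(333,178,14),t2=p(318,488,14)).items(): print(n,q,((q-bay)@xh).round(1),((q-bay)@yh).round(1))
q=np.array([507,-17.3]);print('tcp in bay',(q-bay)@xh,(q-bay)@yh)
e=p(202,140,238);print('held bar end',e,(e-bay)@xh,(e-bay)@yh)
E
```

```text
+y outer corners [471.   86.8] [613.7  70.7] 143.60536201688296 -6.437123916527074
right outer [ 590.5 -113.5] left [451. -98.] y ang [np.float64(82.82139327968795), np.float64(83.82319881739579)]
bay [531.59603751 -18.65817363]
m1 [592.6  57.3] 52.3 82.2
m2 [ 572.2 -103.2] 49.6 -79.6
t1 [558.9  39. ] 20.8 60.3
t2 [544.6 -74.9] 19.1 -54.5
tcp in bay -24.59653919504573 -1.349057668538462
held bar end [516.   62.7] -24.429635483232722 79.15542756769533
```

```bash
python3 -m creep '[{"translation":[0,0,-3.8],"delta_rot":[0,0,0]},{"translation":[0,0,-3.8],"delta_rot":[0,0,0]},{"translation":[0,0,-3.8],"delta_rot":[0,0,0]},{"translation":[0,0,-3],"delta_rot":[0,0,0]},{"translation":[0,0,-2.6],"delta_rot":[0,0,0]}]'
python3 -m creep '[{"translation":[0,0,-1.5],"delta_rot":[0,0,0]},{"translation":[0,0,-1],"delta_rot":[0,0,0]},{"translation":[0,0,0],"delta_rot":[0,0,0]},{"translation":[0,0,0],"delta_rot":[0,0,0]}]'
python3 - <<'E'
from h import *
st();snap('wrist','w4')
E
```

```text
time_s: 5.88
ee_pos: [506.1, -16.6, 74.1]
ee_rot: [-91.8, 89.8, 171.9]
force: [0.9, 0.3, -0.3]
gripper_width: 11.6
time_s: 6.22
ee_pos: [507.9, -17.3, 51.6]
ee_rot: [169.7, 90.0, 73.4]
force: [0.2, 1.3, -0.4]
gripper_width: 11.7
6.2167 [507.9 -17.3  51.6] jaw -6.29 F [ 0.2  1.3 -0.4] w 11.7 tool [ 0.  0. -1.]
```

View pics/w4.png

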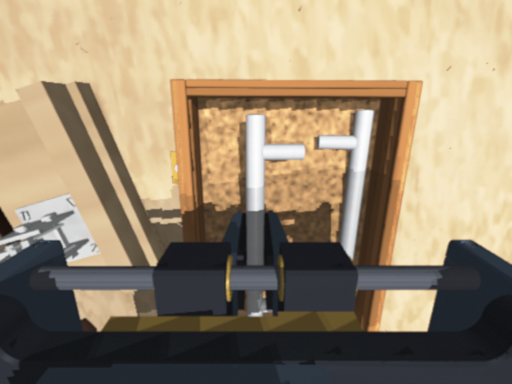

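The bar end at (256,115) is clear of the +y wall (row ~95), and the post tip at (304,152) is clear of the mate's post tip at (318,142). I'll lower it.

```bash
python3 -m creep '[{"translation":[0,0,-1],"delta_rot":[0,0,0]},{"translation":[0,0,-1],"delta_rot":[0,0,0]},{"translation":[0,0,-0.5],"delta_rot":[0,0,0]},{"translation":[0,0,0],"delta_rot":[0,0,0]},{"translation":[0,0,0],"delta_rot":[0,0,0]}]'
python3 -m creep '[{"translation":[0,0,-0.1],"delta_rot":[0,0,0]},{"translation":[0,0,0],"delta_rot":[0,0,0]},{"translation":[0,0,0],"delta_rot":[0,0,0]}]'
```

```text
time_s: 6.68
ee_pos: [507.5, -17.9, 26.1]
ee_rot: [-87.4, 89.9, 176.3]
force: [0.6, 0.0, -0.3]
gripper_width: 11.4
time_s: 6.93
ee_pos: [508.0, -17.9, 25.7]
ee_rot: [94.3, 90.0, -2.1]
force: [0.3, -0.2, -1.3]
gripper_width: 11.1
```

```bash
python3 -m creep '[{"translation":[0,0,-0.1],"delta_rot":[0,0,0]},{"translation":[0,0,0],"delta_rot":[0,0,0]},{"translation":[0,0,0],"delta_rot":[0,0,0]}]'
python3 -m creep '[{"translation":[0,0,0],"delta_rot":[0,0,0]},{"translation":[0,0,0],"delta_rot":[0,0,0]},{"translation":[0,0,0],"delta_rot":[0,0,0]},{"translation":[0,0,0],"delta_rot":[0,0,0]}]' -0.55
```

```text
time_s: 7.18
ee_pos: [507.8, -17.9, 24.5]
ee_rot: [90.0, 90.0, -6.4]
force: [0.5, -0.0, 0.0]
gripper_width: 11.2
time_s: 7.52
ee_pos: [507.8, -17.9, 24.5]
ee_rot: [98.1, 90.0, 1.8]
force: [-0.5, -0.4, -0.1]
gripper_width: 20.7
```

```bash
python3 -m creep '[{"translation":[0,0,0],"delta_rot":[0,0,0]},{"translation":[0,0,0],"delta_rot":[0,0,0]},{"translation":[0,0,1],"delta_rot":[0,0,0]},{"translation":[0,0,2],"delta_rot":[0,0,0]},{"translation":[0,0,3],"delta_rot":[0,0,0]}]'
python3 -m creep '[{"translation":[0,0,4],"delta_rot":[0,0,0]},{"translation":[0,0,4],"delta_rot":[0,0,0]},{"translation":[0,0,4],"delta_rot":[0,0,0]},{"translation":[0,0,2],"delta_rot":[0,0,0]}]'
python3 - <<'E'
from h import *
st();snap('wrist','w5'); crop('w5',205,80,345,245,4)
E
```

```text
time_s: 7.93
ee_pos: [506.0, -17.8, 83.8]
ee_rot: [-86.7, 89.7, 177.0]
force: [0.3, -0.4, 0.4]
gripper_width: 20.4
time_s: 8.27
ee_pos: [509.4, -18.0, 230.5]
ee_rot: [93.5, 89.5, -2.9]
force: [1.5, -0.3, -0.6]
gripper_width: 20.3
8.2667 [509.4 -18.  230.5] jaw -6.36 F [ 1.5 -0.3 -0.6] w 20.3 tool [ 0.009 -0.    -1.   ]
```

View pics/w5_c205_80.png

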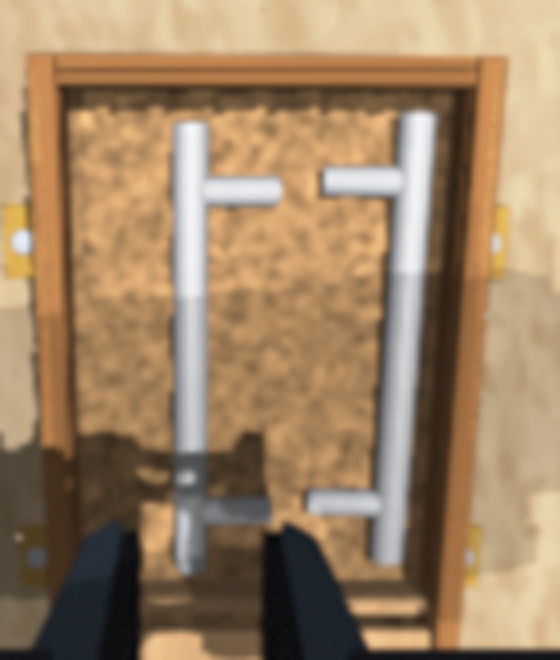

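The pull lies flat on the floor beside the mate. Its bar is at column ~190 in the crop and there is a clear gap between the post tips (280 and 322). Next is the lid end.

```bash
python3 -m creep '[{"translation":[-0.2,-3.8,0],"delta_rot":[0,0,0]},{"translation":[-0.2,-3.8,0],"delta_rot":[0,0,0]},{"translation":[-0.2,-3.8,0],"delta_rot":[0,0,0]},{"translation":[-0.2,-3.8,0],"delta_rot":[0,0,0]},{"translation":[-0.2,-3.8,0],"delta_rot":[0,0,0]}]' -1 10
python3 -m creep '[{"translation":[-0.2,-3.8,0],"delta_rot":[0,0,0]},{"translation":[-0.2,-3.8,0],"delta_rot":[0,0,0]},{"translation":[-0.2,-3.8,0],"delta_rot":[0,0,0]},{"translation":[-0.2,-3.8,0],"delta_rot":[0,0,0]},{"translation":[-0.2,-3.8,0],"delta_rot":[0,0,0]}]'
python3 -m creep '[{"translation":[0,0,-3],"delta_rot":[0,0,0]},{"translation":[0,0,-3],"delta_rot":[0,0,0]},{"translation":[0,0,-3],"delta_rot":[0,0,0]},{"translation":[0,0,0],"delta_rot":[0,0,0]},{"translation":[0,0,0],"delta_rot":[0,0,0]}]'
python3 - <<'E'
from h import *
st();snap('wrist','w6')
E
```

```text
time_s: 8.73
ee_pos: [497.1, -209.4, 225.0]
ee_rot: [81.8, 90.0, -14.5]
force: [-0.2, 0.5, -0.3]
gripper_width: 0.4
time_s: 9.15
ee_pos: [487.0, -399.6, 224.9]
ee_rot: [134.5, 90.0, 38.2]
force: [0.4, 0.3, 0.1]
gripper_width: 0.7
time_s: 9.57
ee_pos: [487.0, -397.3, 133.6]
ee_rot: [-124.9, 89.8, 138.8]
force: [-0.2, 0.1, 0.7]
gripper_width: 0.5
9.5667 [ 487.  -397.3  133.6] jaw -6.36 F [-0.2  0.1  0.7] w 0.5 tool [-0.003  0.002 -1.   ]
```

View pics/w6.png

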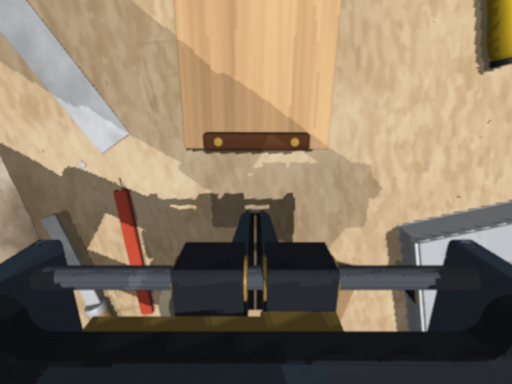

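The dark batten's outer edge runs from (203,150) to (310,150), just ahead of the closed fingers at (256,215).

```bash
python3 - <<'E'
from h import *
a,b=w('w6',203.5,150,47)[:2],w('w6',309.5,150,47)[:2]; m=(a+b)/2
yh=np.array([np.cos(np.radians(83.7)),np.sin(np.radians(83.7))]);xh=np.array([yh[1],-yh[0]])
print(a,b,m,np.linalg.norm(a-b)); q=np.array([487,-397.3])-m; print('tcp rel lid_end x,y',q@xh,q@yh)
o=np.array([531.6,-18.7])-23*yh-121*yh; print('lid from shut',(o-m)@yh,(m-o)@xh)
for p in((407,230),(420,222),(450,220),(430,300),(480,207)): print(w('w6',*p))
E
```

```text
[ 446.3 -344.3] [ 541.1 -355.1] [ 493.7 -349.7] 95.41320663304427
tcp rel lid_end x,y -1.4361851936160042 -48.04776136397653
lid from shut 189.16000664601515 -1.3490632406153582
[ 648.7 -460.7   17.5]
[ 669.6 -458.7    5.6]
[ 696.8 -455.4   14.6]
[ 663.1 -533.5   44.1]
[ 7.400e+02 -4.505e+02 -2.000e-01]
```

```bash
python3 -m creep '[{"translation":[0.1,0,-3.5],"delta_rot":[0,0,0]},{"translation":[0,0,-3],"delta_rot":[0,0,0]},{"translation":[0,0,-2],"delta_rot":[0,0,0]},{"translation":[0,0,0],"delta_rot":[0,0,0]},{"translation":[0,0,0],"delta_rot":[0,0,0]}]'
python3 -m creep '[{"translation":[0.1,1,0],"delta_rot":[0,0,0]},{"translation":[0.1,1,0],"delta_rot":[0,0,0]},{"translation":[0,0.5,0],"delta_rot":[0,0,0]},{"translation":[0,0,0],"delta_rot":[0,0,0]}]'
python3 - <<'E'
from h import *
st();snap('wrist','w7')
E
```

```text
time_s: 10.03
ee_pos: [489.7, -398.4, 51.2]
ee_rot: [57.4, 89.9, -38.9]
force: [0.1, -0.6, 1.0]
gripper_width: 0.5
time_s: 10.37
ee_pos: [491.3, -371.5, 51.0]
ee_rot: [71.1, 89.9, -25.1]
force: [0.4, 0.4, -0.3]
gripper_width: 0.5
10.3667 [ 491.3 -371.5   51. ] jaw -6.27 F [ 0.4  0.4 -0.3] w 0.5 tool [ 0.001 -0.001 -1.   ]
```

View pics/w7.png

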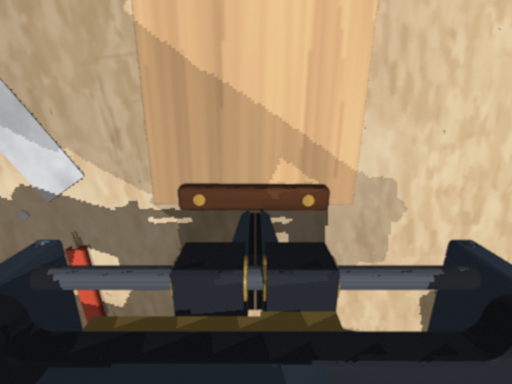

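The fingertips at (256,212) are just short of the batten and centred on it. I'll lower by 3 mm and push.

```bash
python3 -m creep '[{"translation":[0.1,0,-0.3],"delta_rot":[0,0,0]},{"translation":[0.05,0.5,0],"delta_rot":[0,0,0]},{"translation":[0.05,0.5,0],"delta_rot":[0,0,0]},{"translation":[0.1,1,0],"delta_rot":[0,0,0]},{"translation":[0.1,1,0],"delta_rot":[0,0,0]}]'
python3 -m creep '[{"translation":[0.1,1,0],"delta_rot":[0,0,0]},{"translation":[0.1,1,0],"delta_rot":[0,0,0]},{"translation":[0.1,1,0],"delta_rot":[0,0,0]},{"translation":[0.15,1,0],"delta_rot":[0,0,0]},{"translation":[0.1,1,0],"delta_rot":[0,0,0]}]'
python3 - <<'E'
from h import *
st();snap('wrist','w8')
E
```

```text
time_s: 10.83
ee_pos: [495.3, -343.1, 46.4]
ee_rot: [51.0, 89.9, -45.4]
force: [1.2, -3.1, -1.1]
gripper_width: 0.2
time_s: 11.25
ee_pos: [500.6, -291.8, 46.7]
ee_rot: [66.3, 90.0, -30.1]
force: [2.6, -4.2, -1.2]
gripper_width: 0.4
11.25 [ 500.6 -291.8   46.7] jaw -6.34 F [ 2.6 -4.2 -1.2] w 0.4 tool [ 0.001 -0.    -1.   ]
```

View pics/w8.png

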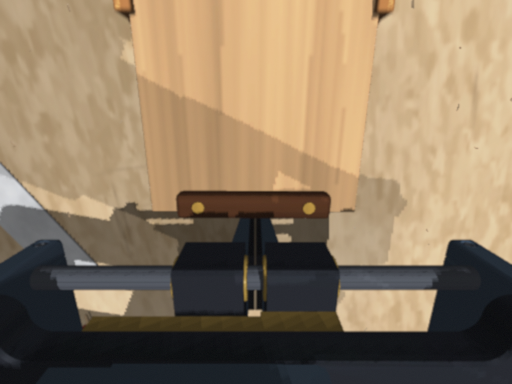

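```bash
python3 -m creep '[{"translation":[0.1,1,0],"delta_rot":[0,0,0]},{"translation":[0.1,1,0],"delta_rot":[0,0,0]},{"translation":[0.1,1,0],"delta_rot":[0,0,0]},{"translation":[0.15,1,0],"delta_rot":[0,0,0]},{"translation":[0.1,1,0],"delta_rot":[0,0,0]}]'
python3 -m creep '[{"translation":[0.1,1,0],"delta_rot":[0,0,0]},{"translation":[0.1,1,0],"delta_rot":[0,0,0]},{"translation":[0.1,1,0],"delta_rot":[0,0,0]},{"translation":[0.15,0.5,0],"delta_rot":[0,0,0]},{"translation":[0,0,0],"delta_rot":[0,0,0]}]'
python3 - <<'E'
from h import *
st();snap('wrist','w9')
E
```

```text
time_s: 11.72
ee_pos: [505.7, -241.9, 46.6]
ee_rot: [-71.4, 90.0, -167.8]
force: [1.5, -3.2, 0.2]
gripper_width: 0.5
time_s: 12.13
ee_pos: [509.6, -205.9, 46.2]
ee_rot: [-127.3, 89.8, 136.4]
force: [-1.5, 0.8, 0.7]
gripper_width: 0.3
12.1333 [ 509.6 -205.9   46.2] jaw -6.31 F [-1.5  0.8  0.7] w 0.3 tool [-0.002  0.002 -1.   ]
```

View pics/w9.png

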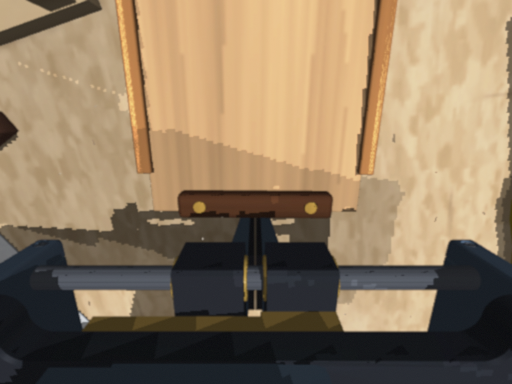

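The side walls end at row ~172 and the lid end is at row ~211, so roughly 28 mm remain. I'll continue in small steps and watch the force.

```bash
python3 -m creep '[{"translation":[0.05,0.5,0],"delta_rot":[0,0,0]},{"translation":[0.05,0.5,0],"delta_rot":[0,0,0]},{"translation":[0.05,0.5,0],"delta_rot":[0,0,0]},{"translation":[0.05,0.5,0],"delta_rot":[0,0,0]},{"translation":[0,0,0],"delta_rot":[0,0,0]}]'
python3 -m creep '[{"translation":[0.02,0.2,0],"delta_rot":[0,0,0]},{"translation":[0.02,0.2,0],"delta_rot":[0,0,0]},{"translation":[0,0,0],"delta_rot":[0,0,0]}]'
python3 - <<'E'
from h import *
st();snap('wrist','w10');crop('w10',100,130,400,240,2.6)
E
```

```text
time_s: 12.6
ee_pos: [511.9, -186.8, 46.2]
ee_rot: [-135.7, 89.9, 127.9]
force: [-0.1, 0.9, 0.1]
gripper_width: 0.6
time_s: 12.85
ee_pos: [512.5, -183.5, 46.3]
ee_rot: [-132.9, 90.0, 130.7]
force: [-0.2, -1.6, 0.2]
gripper_width: 0.4
12.85 [ 512.5 -183.5   46.3] jaw -6.36 F [-0.2 -1.6  0.2] w 0.4 tool [-0.  0. -1.]
```

View pics/w10_c100_130.png

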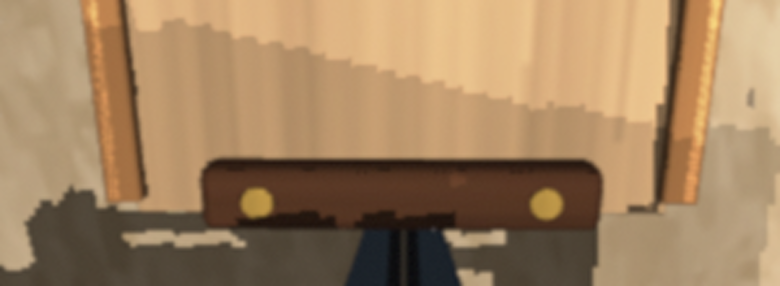

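About 5 mm remain: the lid plate's end is at crop row ~212 and the wall ends are at ~203.

```bash
python3 -m creep '[{"translation":[0.02,0.2,0],"delta_rot":[0,0,0]},{"translation":[0.02,0.2,0],"delta_rot":[0,0,0]},{"translation":[0,0,0],"delta_rot":[0,0,0]}]'
python3 -m creep '[{"translation":[0.01,0.15,0],"delta_rot":[0,0,0]},{"translation":[0,0,0],"delta_rot":[0,0,0]}]'
python3 -m creep '[{"translation":[0.01,0.1,0],"delta_rot":[0,0,0]},{"translation":[0,0,0],"delta_rot":[0,0,0]}]'
```

```text
time_s: 13.15
ee_pos: [513.1, -179.7, 46.5]
ee_rot: [142.4, 90.0, 46.0]
force: [-1.1, -2.4, -1.5]
gripper_width: 0.4
time_s: 13.32
ee_pos: [513.2, -178.6, 46.5]
ee_rot: [27.5, 90.0, -68.8]
force: [-1.0, -3.4, -1.5]
gripper_width: 0.3
time_s: 13.48
ee_pos: [513.2, -178.5, 46.5]
ee_rot: [9.6, 89.9, -86.7]
force: [-2.2, -7.4, -1.2]
gripper_width: 0.5
```

```bash
python3 -m creep '[{"translation":[0.01,0.1,0],"delta_rot":[0,0,0]},{"translation":[0,0,0],"delta_rot":[0,0,0]}]'
python3 -m creep '[{"translation":[0.01,0.1,0],"delta_rot":[0,0,0]},{"translation":[0,0,0],"delta_rot":[0,0,0]}]'
python3 - <<'E'
from h import *
st();snap('wrist','w11');crop('w11',100,130,400,240,2.6)
E
```

```text
time_s: 13.65
ee_pos: [513.3, -178.5, 46.6]
ee_rot: [8.7, 89.8, -87.5]
force: [-2.8, -9.9, -1.5]
gripper_width: 0.5
time_s: 13.82
ee_pos: [513.3, -178.4, 46.6]
ee_rot: [7.0, 89.7, -89.2]
force: [-2.8, -13.7, -2.0]
gripper_width: 0.7
13.8167 [ 513.3 -178.4   46.6] jaw -6.21 F [ -2.8 -13.7  -2. ] w 0.7 tool [ 0.    -0.006 -1.   ]
```

View pics/w11_c100_130.png

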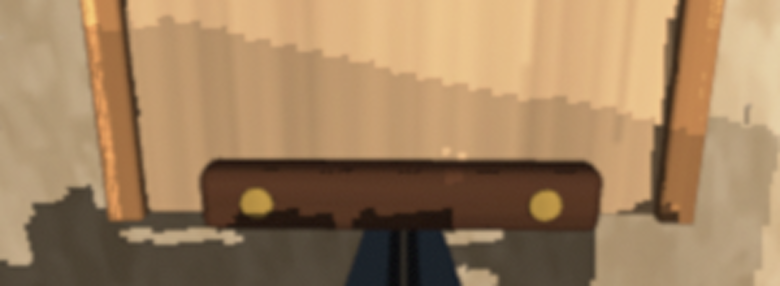

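The lid is flush: the force rose to 14 N with no further travel, so it is at the stop. I'll back off and check.

```bash
python3 -m creep '[{"translation":[-0.1,-1,0],"delta_rot":[0,0,0]},{"translation":[-0.2,-2,0],"delta_rot":[0,0,0]},{"translation":[-0.2,-2,0],"delta_rot":[0,0,0]},{"translation":[0,0,3],"delta_rot":[0,0,0]},{"translation":[0,0,4],"delta_rot":[0,0,0]}]'
python3 -m creep '[{"translation":[0,0,4],"delta_rot":[0,0,0]},{"translation":[0,0,4],"delta_rot":[0,0,0]},{"translation":[0,0,4],"delta_rot":[0,0,0]},{"translation":[0,0,0],"delta_rot":[0,0,0]},{"translation":[0,0,0],"delta_rot":[0,0,0]}]'
python3 - <<'E'
from h import *
st();snap('wrist','w12');snap('top','top1');snap('side','side1')
crop('top1',175,145,335,225,5)
E
```

```text
time_s: 14.28
ee_pos: [506.3, -224.8, 114.2]
ee_rot: [-120.3, 89.5, 143.2]
force: [0.9, 0.1, 0.6]
gripper_width: 0.4
time_s: 14.7
ee_pos: [509.9, -225.4, 239.4]
ee_rot: [85.2, 89.6, -11.2]
force: [-0.6, 0.3, -1.0]
gripper_width: 0.7
14.7 [ 509.9 -225.4  239.4] jaw -6.36 F [-0.6  0.3 -1. ] w 0.7 tool [ 0.007 -0.001 -1.   ]
```

View pics/w12.png

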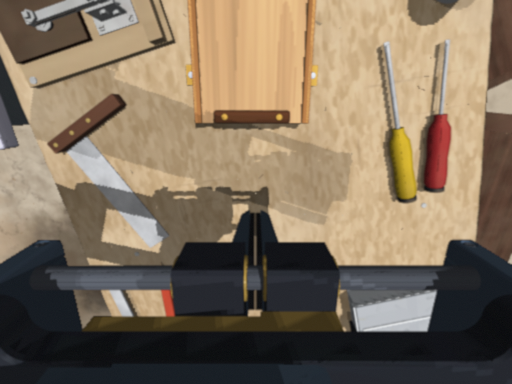

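View pics/top1.png

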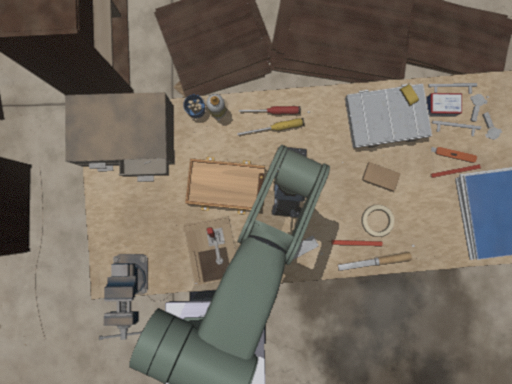

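The lid end at row ~124 is level with the wall ends. The tape (378,221) and block (381,177) have not moved, and the arm is clear. I'll hand the job in.

```bash
python3 - <<'E'
from h import *
st(); print(env.job_done())
E
```

```text
14.85 [ 507.7 -224.7  234.9] jaw -6.36 F [ 0.9  0.2 -0.4] w 0.4 tool [-0.003  0.002 -1.   ]
the job is handed in; nothing more can be done
None
```

I put the bar pull away in the fittings box and slid the lid shut. The job was handed in at about 15 s; it gave no verdict.

- **Pull:** it went down on the compartment floor, bar to the -x side and posts toward the mate pull. By my measurements its centre is about 12 mm to the -x side of the compartment's centre line and within 2 mm of centre along the length. The wrist picture after I let go showed both pulls flat, side by side and not touching. The lid now hides them, so I couldn't look again; it met no resistance on the way in until its stop.
- **Lid:** I pushed it with the closed fingers until the force rose to about 14 N with no further travel. The last wrist picture shows its end flush with the box's end.
- **Tape and sanding block:** both appear at the same pixels in the top picture as at the start.
- **Arm:** it stands clear, with the tool about 235 mm above the bench and only noise-level force readings.

None of my checks failed or disagreed.

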